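# Fit the grill plate and let the sandwich press fall shut

### The arm

A 7-joint arm with a two-finger parallel gripper is mounted at the origin on the work surface. World frame = base frame: x ahead of the robot, y to its left, z up, the work surface at z = 0. Lengths are in m, angles in degrees, forces in N, time in s.
With the tool pointing down it reaches from about 0.425 to 0.975 m from the base axis. Payload 16.7 kg.
Tool frame: the origin (TCP) lies midway between the tips of the shut fingers; the grasp point (between the pads) lies 19 mm behind it; z points along the fingers, y is the line along which they close (so a half turn about z gives the same grasp; the last joint's range is limited). The gripper opens to 85 mm and grips with 20 to 120 N. Pads are 22 mm wide; open, the fingers measure 114 mm over their backs; the gripper's body (76 mm by 85 mm) begins 54 mm behind the grasp point. The pads swing forward as they close: fully open they stand 13 mm farther back than shut.
Start: joints at [56.179, 24.414, 4.234, 92.017, -1.954, 63.644, -3.845], TCP at [0.288, -0.61, 0.231] pointing down, gripper open.
Joint ranges: [-163.25, 163.25], [-28.42, 122.38], [-70.27, 78.77], [12.13, 141.07], [-58.53, 238.53], [9.26, 117.41], [-156.51, 156.51]. Speed limits (degrees/s): [108.29, 108.29, 136.94, 136.94, 172.46, 172.46, 172.46].

### API

Orientations are given as a 3x3 rotation matrix whose columns are the frame's x, y, z axes.
In Python, from plant import robot, grab_frame, ticket gives the robot as it stands.
- The arm moves only by the tool apply_moves, never from a script. Its argument "rows" is a list of rows, each a list of 7 numbers: the closure in counts, from 0 (fully open) to 255 (shut), then the shift along the tool's x, y, z in m, then the turn, a rotation vector about the tool's x, y, z in degrees. A call has 1 to 10 rows; each row is the pose to reach, as a shift and turn from the pose commanded when the call began, along the tool's axes at that moment; what a row does not reach only later rows make up. A row lasts 1/12 s, in which the tool goes at most 41.7 mm and 7.16 degrees, less where a joint would pass 70% of its speed; a pose out of reach is approached as far as the arm can. A call with a gripper value outside its range is refused whole. The fingers move at their own pace and stop on an object; "grip_force" is the grip in N (left out, the last holds). Time passes only in rows, so rows that repeat a pose let the fingers close. It gives the time, the measured TCP pose, the force, the opening and the grip force at its end, in the units of the state.
- robot.get_obs(): the state, without advancing time (a new reading comes with each control period).
- grab_frame(name): name is "scene" or "side" or "wrist"; returns a dict with "pixels" (480x640x3 uint8, red, green, blue), "fx", "fy", "cx", "cy" (pixels), "eye" and "attitude" of the camera in the world. Camera axes: x right, y down, z forward; pixel columns grow to the right and rows downward; lengths in m; the calibration is good to about 2 mm. A picture is of the moment at which its call begins. There is no depth.
- ticket.sign_off(): hands the job in; it is judged then, once.
The state is a dict: "time": time; "q": joint angles; "qd": joint speeds; "joint_efforts": joint torques, N m; "position": TCP position; "orientation": TCP orientation; "wrist_force": force on the tool from outside, world axes, zero at the start; "torque": the same for the moment, N m; "finger_gap": finger opening in m; "grip_force": force on a finger pad.
Only numpy, scipy, OpenCV 4.12 (cv2) and the standard library are available. Lean on these libraries where they do the work, as an engineer would, in place of code of your own. Each camera call takes 0.05 s, during which the arm holds its last target. There are 200 camera calls.

### The job

Take the grill plate from the chopping board by its raised bar and lower it, without dropping it, over the two locating pins in the bed of the open sandwich press until it rests flush on the bed, either way round. Let go of it, then push the press's lid from behind past upright until its own weight takes over, and let it swing fully shut by itself: do not hold the lid or press it down on the way. Leave the other things on the worktop where they are.

Things in the scene. Friction and masses are not known exactly. Their poses are not given: they have to be found in the camera images.
- plate_grip (a point): On the grip bar of the loose dark-steel grill plate (0.35 kg), 17 mm above the plate's underside, over its centre. Plate 110 mm (x) by 140 mm (y), 8 mm thick, lying on the board. The bar is 60 mm along x, 12 mm wide along y, top 26 mm above the underside; beside it run 2.5 mm high ridges. Two through holes, 13 mm in diameter, at y = +55 and -55 mm. z points up.
- board: Wooden chopping board, fixed, 280 (x) by 200 (y) by 20 mm; origin under its centre.
- press_bed (a point): Centre of the bed's upper surface in the black sandwich press (180 by 180 mm, fixed), 50 mm above the worktop. x points to the hinge, y along the hinge, z up. Two pins, 9 mm in diameter with tapered tips, stand 16 mm high at y = +55 and -55 mm. A 6 mm high rim leaves 164 by 164 mm inside. Plate seated: plate_grip 17 mm above here, its y along this y, either way.
- press_hinge (a point): Middle of the lid's fixed hinge axis, at x = +90, z = +7 mm of press_bed; same axes. The lid: hollow steel cover, about 0.6 kg, 180 mm from the axis to its front edge (202 mm with its front handle, 100 mm long), 180 mm wide, 40 mm thick: its open side is level with the axis. Shut, it leaves 37 mm free above the bed.
- lid_edge (a point): Moves with the lid: middle of the front edge of its outer (upper) face, 180 mm from the hinge axis and 40 mm above its open side. With the lid open, it is 111 mm beyond press_hinge along the press's x and 147 mm above it. Push the outer face within about 35 mm below this edge, rising with it (to 184 mm above the hinge; the handle to 204 mm), or the gripper's body may catch on it.
- lid (a joint): Lid angle (rad): 0 shut, grows as it opens. It starts leaning back at its stop, 2.0 (25 degrees beyond vertical). Its weight balances at about 1.3; below about 1.25 it falls shut by itself in about a second (light damping, little friction), above about 1.35 it falls back open. No latch.
Mind the look-alikes: they are no part of the job. Of the things like the part that bears plate_grip, leave any that is green; of the rest the smaller one is meant.

How it is judged:
By the outcome, as a careful person would: the job done as asked, in the order asked, and still so for the second after the job is handed in, with the robot touching nothing.
It also fails if it takes over 69 s, if anything falls off the work surface, if the arm or the gripper's body presses on something with over 40 N, if the wrist force passes 120 N, or if a joint passes its speed limit or range.

## Working session

There is one attempt and no reset: what is moved stays moved. The work goes in short steps, Python scripts to look and compute and a tool call to move; the robot and the scene stay as the last step left them, time stands still between calls to the robot, and variables do not carry over. Pictures are saved under pics/ and viewed, at most 12 in all, crops included, and the job is handed in when it is done.

Besides the shell and the picture viewer there is one more tool, called after "Request:" by a JSON object that holds its "fn" and its "kwargs", one argument or row to a line. apply_moves: Moves the arm, as the interface text tells. Its arguments: {"type":"object","properties":{"rows":{"type":"array"},"grip_force":{"type":"number"}},"required":["rows"]}

```bash
mkdir -p pics; ls
cat > h.py <<'E'
import numpy as np, cv2
from plant import robot, grab_frame, ticket
def snap(n,f):
    g=grab_frame(n); cv2.imwrite(f'pics/{f}.png',g['pixels'][:,:,::-1]); np.save(f'pics/{f}.npy',g,allow_pickle=True); return g
def load(f): return np.load(f'pics/{f}.npy',allow_pickle=True).item()
def ray(g,u,v):
    R=np.array(g['attitude']); d=R@np.array([(u-g['cx'])/g['fx'],(v-g['cy'])/g['fy'],1]); return np.array(g['eye']),d
def onz(g,u,v,z):
    e,d=ray(g,u,v); return e+d*(z-e[2])/d[2]
def proj(g,p):
    c=np.array(g['attitude']).T@(np.array(p)-np.array(g['eye'])); return np.array([g['fx']*c[0]/c[2]+g['cx'],g['fy']*c[1]/c[2]+g['cy']])
E
python3 - <<'E'
from h import *
for n in('scene','side'):
    g=snap(n,n+'0'); print(n,g['eye'],np.round(g['attitude'],3).tolist(),g['fx'],g['cx'],g['cy'])
o=robot.get_obs(); print(o['time'],o['position'],np.round(o['orientation'],3).tolist(),o['finger_gap'])
E
```

```text
pics
scene [ 1.14072304 -0.06241305  0.5781412 ] [[0.0, 0.538, -0.843], [1.0, -0.01, -0.006], [-0.011, -0.843, -0.538]] 551.6389393035594 319.9114441073682 240.38385843617047
side [0.20341632 0.63129477 0.66568205] [[-0.971, -0.16, 0.176], [-0.237, 0.596, -0.767], [0.017, -0.787, -0.617]] 593.1210618482205 319.7228104823273 249.22578868684388
0.1 [ 0.28779131 -0.61015226  0.23066952] [[0.904, 0.427, -0.001], [0.427, -0.904, 0.001], [-0.0, -0.001, -1.0]] 0.08549974849581672
```

View pics/scene0.png

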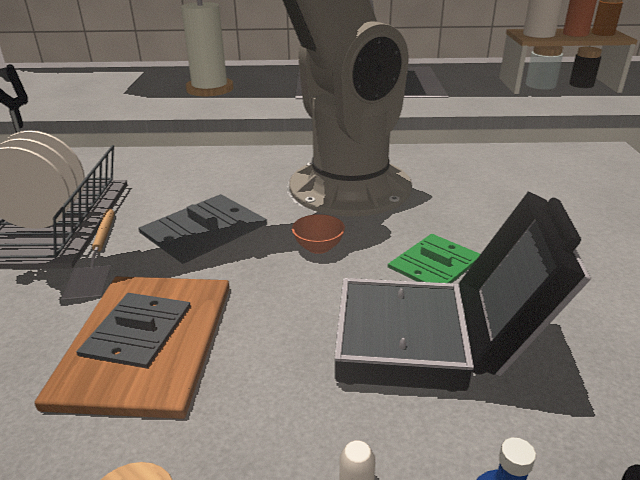

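View pics/side0.png

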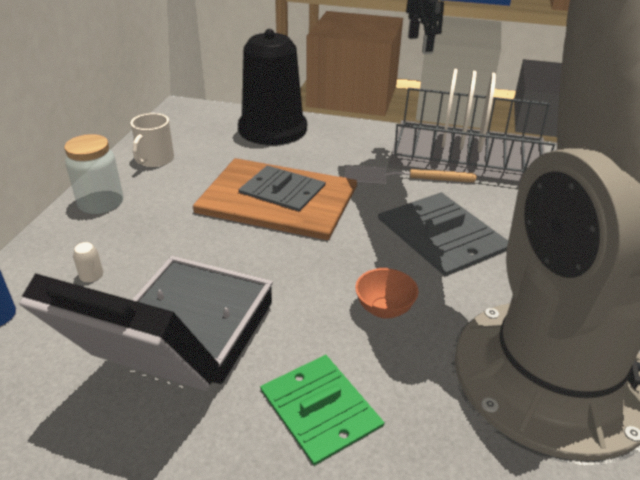

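The plate candidates in the scene view are the dark plate on the board at (135,328), a larger dark plate on the worktop at (203,225), and a green one at (435,258). The description fits the one on the board (dark, smaller). I'll check it in one close crop, with the press beside it.

Run:
```python
from h import *
a=cv2.imread('pics/scene0.png')
c1=cv2.resize(a[280:380,70:203],None,fx=3,fy=3,interpolation=cv2.INTER_CUBIC)
c2=cv2.resize(a[270:390,330:480],None,fx=2.5,fy=2.5,interpolation=cv2.INTER_CUBIC)
c2=cv2.convertScaleAbs(c2,alpha=1.5,beta=10);c1=cv2.convertScaleAbs(c1,alpha=1.5,beta=10)
o=np.zeros((300,800,3),np.uint8); o[:,:399]=c1; o[:,410:785]=c2
cv2.imwrite('pics/crop1.png',o)
```

```text
(no output)
```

View pics/crop1.png

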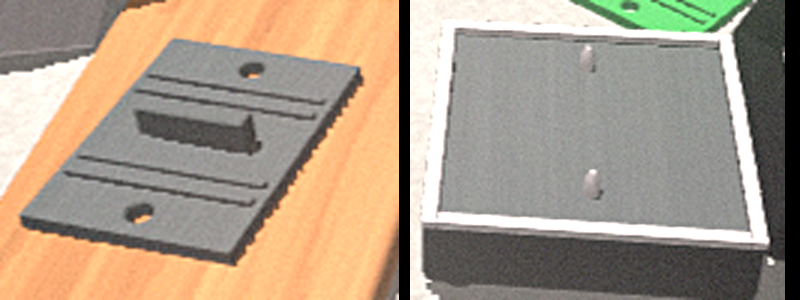

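The crop confirms the dark, smaller plate with two holes and a bar. Its holes sit at crop (252,70) and (139,213). The pin tips are at crop (588,46) and (593,170).

Run:
```python
from h import *
g=load('scene0')
A=lambda x,y,z:onz(g,70+(x+.5)/3-.5,280+(y+.5)/3-.5,z)
B=lambda x,y,z:onz(g,330+(x-410+.5)/2.5-.5,270+(y+.5)/2.5-.5,z)
P=np.array([A(*c,.028) for c in[(172,38),(360,70),(235,250),(22,218)]]);print(P.round(4),P.mean(0),[np.linalg.norm(P[i]-P[i-1]) for i in range(4)])
H=np.array([A(252,70,.028),A(139,213,.028)]);d=H[0]-H[1];print('holes',H.round(4),H.mean(0),np.linalg.norm(d),np.degrees(np.arctan2(d[1],d[0])))
H=np.array([B(588,46,.066),B(593,170,.066)]);d=H[0]-H[1];print('tips',H.round(4),H.mean(0),np.linalg.norm(d),np.degrees(np.arctan2(d[1],d[0])))
P=np.array([B(*c,.056) for c in[(446,22),(730,33),(768,242),(423,223)]]);print(P.round(4),P.mean(0),[np.linalg.norm(P[i]-P[i-1]) for i in range(4)])
for i in range(4):
  d=P[i]-P[i-1];print(np.degrees(np.arctan2(d[1],d[0])))
s=load('side0');print('side check', [proj(s,q).round(1).tolist() for q in H])
```

```text
[[ 0.4294 -0.3823  0.028 ]
 [ 0.4583 -0.2745  0.028 ]
 [ 0.5888 -0.3062  0.028 ]
 [ 0.5667 -0.4128  0.028 ]] [ 0.51080336 -0.34393081  0.028     ] [np.float64(0.1406938752530401), np.float64(0.11167696132006025), np.float64(0.13429636142269116), np.float64(0.10888840160075004)]
holes [[ 0.4575 -0.3317  0.028 ]
 [ 0.564  -0.3582  0.028 ]] [ 0.51076542 -0.34496534  0.028     ] 0.10979933713533176 166.0225655229355
tips [[0.4743 0.0548 0.066 ]
 [0.5837 0.0439 0.066 ]] [0.52901366 0.0493488  0.066     ] 0.10998877085944692 174.32587021648934
[[ 0.435  -0.0297  0.056 ]
 [ 0.4493  0.1473  0.056 ]
 [ 0.6281  0.1292  0.056 ]
 [ 0.6123 -0.0485  0.056 ]] [0.5311798  0.04957568 0.056     ] [np.float64(0.17830124221276744), np.float64(0.1776150453549054), np.float64(0.1796481858872306), np.float64(0.17839052179022885)]
173.97457788422153
85.37456508822481
-5.769202020753088
-95.06365108074128
side check [[225.4, 307.8], [159.0, 290.0]]
```

```bash
cat >> h.py <<'E'
from scipy.spatial.transform import Rotation as Ro
def go(p,ydeg):
    "shift (tool axes) and turn to reach TCP p, pointing down, tool y at ydeg in world"
    o=robot.get_obs(); R=np.array(o['orientation']); a=np.radians(ydeg); c,s=np.cos(a),np.sin(a)
    T=np.array([[-s,c,0],[c,s,0],[0,0,-1.]]).T
    print('t',o['time'],'shift',(R.T@(np.array(p)-o['position'])).round(4),'turn',np.degrees(Ro.from_matrix(R.T@T).as_rotvec()).round(2))
E
python3 - <<'E'
from h import *
T=None
a=np.radians(-14)
go([.511,-.345,.20],-14)
E
```

```text
t 0.1 shift [ 0.315  -0.1446  0.0308] turn [-7.000e-02 -3.000e-02 -5.075e+01]
```

Request:
{"fn": "apply_moves", "kwargs": {
  "rows": [
    [0, 0.315, -0.1446, 0.0308, 0, 0, -50.7],
    [0, 0.315, -0.1446, 0.0308, 0, 0, -50.7],
    [0, 0.315, -0.1446, 0.0308, 0, 0, -50.7],
    [0, 0.315, -0.1446, 0.0308, 0, 0, -50.7],
    [0, 0.315, -0.1446, 0.0308, 0, 0, -50.7],
    [0, 0.315, -0.1446, 0.0308, 0, 0, -50.7],
    [0, 0.315, -0.1446, 0.0308, 0, 0, -50.7],
    [0, 0.315, -0.1446, 0.0308, 0, 0, -50.7],
    [0, 0.315, -0.1446, 0.0308, 0, 0, -50.7],
    [0, 0.315, -0.1446, 0.0308, 0, 0, -50.7]
  ]
}}

```text
time: 0.93
position: [0.5141, -0.3405, 0.1999]
orientation: [[0.236, 0.972, 0.0], [0.972, -0.236, 0.002], [0.002, -0.0, -1.0]]
wrist_force: [-0.3, -1.0, -0.2]
finger_gap: 0.0857
grip_force: 0.0
```

Request:
{"fn": "apply_moves", "kwargs": {
  "rows": [
    [0, 0, 0, 0, 0, 0, 0],
    [0, 0, 0, 0, 0, 0, 0],
    [0, 0, 0, 0, 0, 0, 0],
    [0, 0, 0, 0, 0, 0, 0]
  ]
}}

```text
time: 1.27
position: [0.5104, -0.3464, 0.2005]
orientation: [[0.244, 0.97, -0.0], [0.97, -0.244, -0.0], [-0.0, -0.0, -1.0]]
wrist_force: [-0.5, 0.1, -0.3]
finger_gap: 0.0854
grip_force: 0.0
```

Run:
```python
from h import *
go([.511,-.345,.20],-14)
g=snap('wrist','w1'); print(g['eye'],np.round(g['attitude'],3).tolist(),g['fx'])
```

```text
t 1.2667 shift [0.0015 0.0003 0.0005] turn [-0.01  0.01 -0.15]
[ 0.52927084 -0.27231252  0.34192041] [[0.97, -0.233, -0.071], [-0.244, -0.926, -0.287], [0.001, 0.296, -0.955]] 356.8685462689823
```

View pics/w1.png

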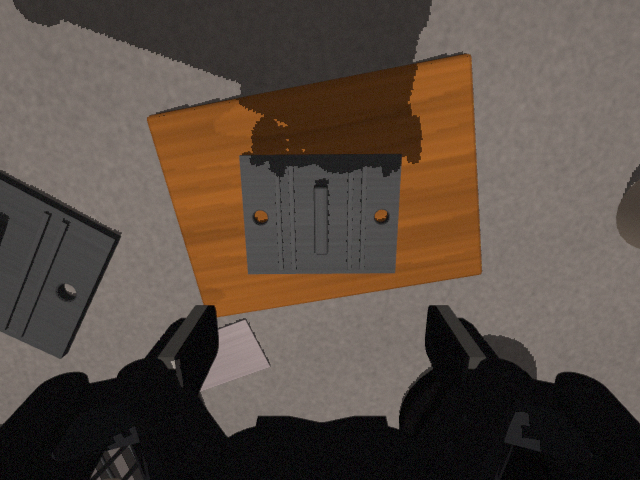

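The plate sits between the fingers' lines, with holes at (260,216) and (381,216) and the bar centred at (321,220).

Run:
```python
from h import *
g=load('w1')
im=g['pixels'].astype(int); m=((im[...,0]-im[...,2])>50).astype(np.uint8)
C=[]
for u in(260,381):
    w=m[204:229,u-12:u+13]; ys,xs=np.nonzero(w); C.append((xs.mean()+u-12,ys.mean()+204)); print(C[-1],len(xs))
H=np.array([onz(g,*c,.024) for c in C]);d=H[0]-H[1];print(H.mean(0),np.linalg.norm(d),np.degrees(np.arctan2(d[1],d[0])))
print(onz(g,321,187,.046),onz(g,321,253,.046),)
P=[onz(g,*c,.028) for c in[(240,155),(402,155),(396,272),(248,272)]];print(np.mean(P,0))
go([.511,-.345,.06],-14)
```

```text
(np.float64(260.712962962963), np.float64(215.65740740740742)) 108
(np.float64(380.4), np.float64(214.57142857142858)) 105
[ 0.51107959 -0.34323777  0.024     ] 0.10912000750610021 166.41789657940245
[ 0.5185312  -0.31529877  0.046     ] [ 0.50442543 -0.37139133  0.046     ]
[ 0.51189656 -0.3437165   0.028     ]
t 1.3167 shift [0.0013 0.0002 0.1405] turn [-0.    0.01 -0.14]
```

Request:
{"fn": "apply_moves", "kwargs": {
  "rows": [
    [0, 0.0026, 0, 0.04, 0, 0, -0.3],
    [0, 0.0026, 0, 0.08, 0, 0, -0.3],
    [0, 0.0026, 0, 0.12, 0, 0, -0.3],
    [0, 0.0026, 0, 0.145, 0, 0, -0.3],
    [0, 0.0026, 0, 0.16, 0, 0, -0.3],
    [0, 0.0026, 0, 0.166, 0, 0, -0.3],
    [0, 0.0026, 0, 0.166, 0, 0, -0.3],
    [0, 0.0026, 0, 0.166, 0, 0, -0.3]
  ]
}}

```text
time: 1.98
position: [0.5121, -0.3433, 0.0353]
orientation: [[0.238, 0.971, 0.001], [0.971, -0.238, -0.0], [-0.0, 0.001, -1.0]]
wrist_force: [0.3, -0.6, 0.7]
finger_gap: 0.0852
grip_force: 0.0
```

Request:
{"fn": "apply_moves", "kwargs": {
  "rows": [
    [120, 0, 0, 0, 0, 0, 0],
    [180, 0, 0, 0, 0, 0, 0],
    [255, 0, 0, 0, 0, 0, 0],
    [255, 0, 0, 0, 0, 0, 0],
    [255, 0, 0, 0, 0, 0, 0],
    [255, 0, 0, 0, 0, 0, 0],
    [255, 0, 0, 0, 0, 0, 0],
    [255, 0, 0, 0, 0, 0, 0],
    [255, 0, 0, 0, 0, 0, 0],
    [255, 0, 0, 0, 0, 0, 0]
  ],
  "grip_force": 70
}}

```text
time: 2.82
position: [0.5119, -0.3429, 0.035]
orientation: [[0.238, 0.971, 0.0], [0.971, -0.238, -0.0], [-0.0, 0.0, -1.0]]
wrist_force: [-1.2, 1.0, 7.3]
finger_gap: 0.0099
grip_force: 69.8
```

Request:
{"fn": "apply_moves", "kwargs": {
  "rows": [
    [255, 0, 0, -0.005, 0, 0, 0],
    [255, 0, 0, -0.015, 0, 0, 0],
    [255, 0, 0, -0.035, 0, 0, 0],
    [255, 0, 0, -0.065, 0, 0, 0],
    [255, 0, 0, -0.095, 0, 0, 0],
    [255, 0, 0, -0.125, 0, 0, 0],
    [255, 0, 0, -0.15, 0, 0, 0],
    [255, 0, 0, -0.16, 0, 0, 0],
    [255, 0, 0, -0.16, 0, 0, 0],
    [255, 0, 0, -0.16, 0, 0, 0]
  ]
}}

```text
time: 3.65
position: [0.5115, -0.3426, 0.194]
orientation: [[0.238, 0.971, -0.0], [0.971, -0.238, 0.0], [0.0, -0.0, -1.0]]
wrist_force: [-0.7, 1.0, -4.9]
finger_gap: 0.0098
grip_force: 68.7
```

Run:
```python
from h import *
o=robot.get_obs();print(o['finger_gap'],o['grip_force'],o['wrist_force'],o['position'])
go([.53,.049,.195],-5.8)
snap('wrist','w2')
```

```text
0.009803216141839256 68.72098445892334 [-0.71178625  0.96070329 -4.86615447] [ 0.51147738 -0.34263922  0.19399208]
t 3.65 shift [ 0.3848 -0.0751 -0.001 ] turn [-0.01 -0.   -7.95]
```

View pics/w2.png

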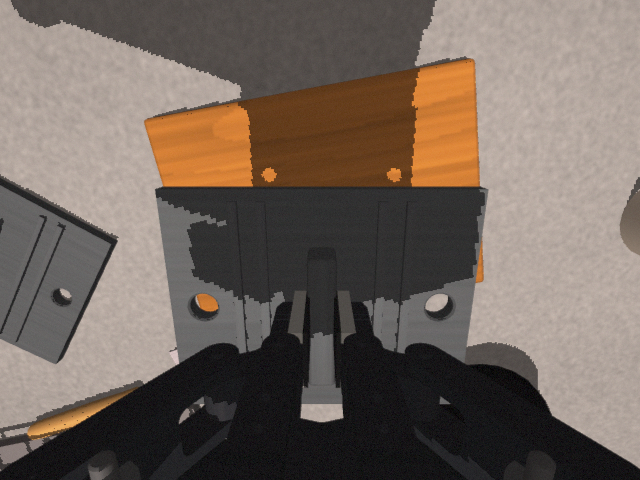

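The plate is held level. Its hole tops are at (204,306) and (439,305), and its far edge corners are at (157,190) and (486,189). Next I'll find the plate centre in the tool frame.

Run:
```python
from h import *
g=load('w2');o=robot.get_obs();R=np.array(o['orientation']);p=np.array(o['position'])
f=lambda u,v:R.T@(onz(g,u,v,p[2]-.007)-p)
for c in[(204.5,306),(439,305.5),(157,190),(486,189)]: print(f(*c).round(4))
```

```text
[-0.0013 -0.0533  0.0071]
[-0.001   0.0555  0.0069]
[ 0.0526 -0.068   0.0072]
[0.0531 0.0699 0.0069]
```

Request:
{"fn": "apply_moves", "kwargs": {
  "rows": [
    [255, 0.04, -0.0078, 0, 0, 0, -1],
    [255, 0.08, -0.0156, 0, 0, 0, -2],
    [255, 0.12, -0.0234, 0, 0, 0, -3],
    [255, 0.16, -0.0312, 0, 0, 0, -4],
    [255, 0.2, -0.039, 0, 0, 0, -5],
    [255, 0.24, -0.0468, 0, 0, 0, -6],
    [255, 0.27, -0.0527, 0, 0, 0, -7],
    [255, 0.29, -0.0566, 0, 0, 0, -7.95],
    [255, 0.3, -0.0585, 0, 0, 0, -7.95],
    [255, 0.3, -0.0585, 0, 0, 0, -7.95]
  ]
}}

```text
time: 4.53
position: [0.5256, -0.0349, 0.1931]
orientation: [[0.098, 0.995, -0.002], [0.995, -0.098, 0.001], [0.001, -0.002, -1.0]]
wrist_force: [-0.6, 0.0, -3.6]
finger_gap: 0.0099
grip_force: 68.9
```

Run:
```python
from h import *
o=robot.get_obs();print(o['finger_gap'],o['position'])
go([.53,.049,.195],-5.7)
snap('wrist','w3')
```

```text
0.009881787645826475 [ 0.52564055 -0.03490421  0.19309326]
t 4.5333 shift [ 0.0839 -0.0039 -0.0018] turn [-0.13 -0.05  0.09]
```

View pics/w3.png

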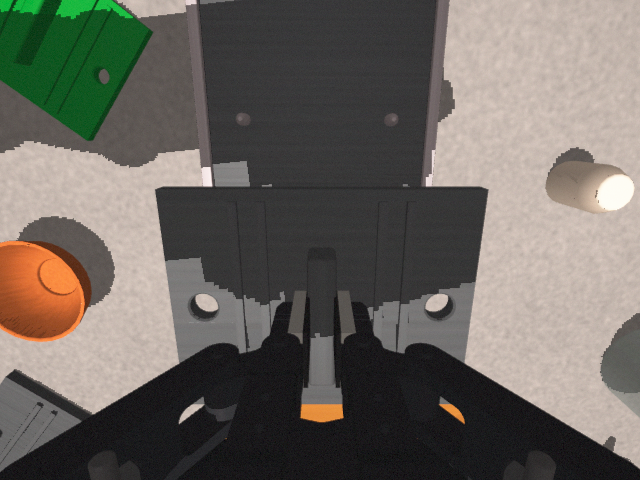

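The pins show at (243,119) and (391,119), ahead of the plate with its holes at (204,306) and (439,305).

Run:
```python
from h import *
g=load('w3');o=robot.get_obs();R=np.array(o['orientation']);p=np.array(o['position'])
im=cv2.cvtColor(g['pixels'],cv2.COLOR_RGB2GRAY)
for u in(243,391):
    w=im[106:134,u-15:u+16].astype(float); b=np.median(w); ys,xs=np.nonzero(w>b+20); print(xs.min()+u-15,xs.max()+u-15,ys.min()+106,ys.max()+106,xs.mean()+u-15,ys.mean()+106,len(xs))
# tips at z .066, candidates
H=np.array([onz(g,243,119.5,.062),onz(g,391,119.5,.062)])
T=(R.T@(H-p).T).T;print(T.round(4),T.mean(0),np.linalg.norm(H[0]-H[1]));d=H[0]-H[1];print(H.mean(0),np.degrees(np.arctan2(d[1],d[0])))
```

```text
236 249 113 124 242.302752293578 117.74311926605505 109
385 397 113 123 391.5416666666667 118.0 96
[[ 0.0862 -0.0564  0.1313]
 [ 0.0865  0.0506  0.1311]] [ 0.08633182 -0.00292309  0.1312065 ] 0.10699131122906018
[0.53106149 0.04937972 0.062     ] 174.4410702662869
```

Request:
{"fn": "apply_moves", "kwargs": {
  "rows": [
    [255, 0.03, -0.001, 0, 0.1, 0, 0],
    [255, 0.06, -0.003, 0, 0.1, 0, 0],
    [255, 0.08, -0.004, 0.01, 0.1, 0, 0],
    [255, 0.0865, -0.004, 0.03, 0.1, 0, 0],
    [255, 0.0865, -0.004, 0.055, 0.1, 0, 0],
    [255, 0.0865, -0.004, 0.08, 0.1, 0, 0],
    [255, 0.0865, -0.004, 0.092, 0.1, 0, 0],
    [255, 0.0865, -0.004, 0.097, 0.1, 0, 0],
    [255, 0.0865, -0.004, 0.097, 0.1, 0, 0],
    [255, 0.0865, -0.004, 0.097, 0.1, 0, 0]
  ]
}}

```text
time: 5.42
position: [0.5315, 0.0485, 0.0981]
orientation: [[0.102, 0.995, -0.001], [0.995, -0.102, 0.0], [0.0, -0.001, -1.0]]
wrist_force: [1.5, -0.1, -2.7]
finger_gap: 0.01
grip_force: 68.9
```

Run:
```python
from h import *
go([.53,.0505,.095],-5.7)
w=snap('wrist','w4')['pixels'];s=snap('scene','s4')['pixels']
o=np.zeros((600,800,3),np.uint8)
o[:300,:800]=cv2.resize(w[200:350,150:550],None,fx=2,fy=2,interpolation=cv2.INTER_CUBIC)
o[300:,:690]=cv2.resize(s[270:370,340:570],None,fx=3,fy=3,interpolation=cv2.INTER_CUBIC)
cv2.imwrite('pics/c4.png',cv2.convertScaleAbs(o[:,:,::-1],alpha=1.7,beta=15))
```

```text
t 5.4167 shift [ 0.0018 -0.0017  0.0031] turn [-0.08 -0.01 -0.15]
```

View pics/c4.png

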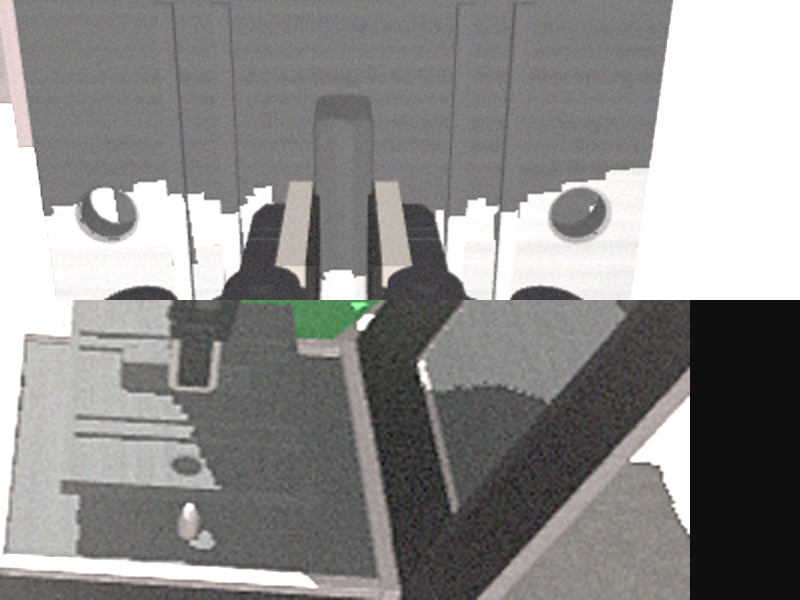

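In the scene crop the near hole is at (187,466) and the near pin tip at (189,507).

Run:
```python
from h import *
g=load('s4');o=robot.get_obs();R=np.array(o['orientation']);p=np.array(o['position']);print(p)
A=lambda x,y,z:onz(g,340+(x+.5)/3-.5,270+(y-300+.5)/3-.5,z)
h=A(187,466,p[2]-.007);t=A(189.5,507,.065);print(h,t,R.T@(t-h))
c=p+R@[-.0015,.055,0];print('expected hole from tool',c)
```

```text
[0.53186463 0.04885525 0.09871938]
[0.58733246 0.04048304 0.09171938] [0.5845468  0.04378837 0.065     ] [ 0.00299658 -0.00310689  0.02672037]
expected hole from tool [0.58642782 0.04177652 0.09871872]
```

Request:
{"fn": "apply_moves", "kwargs": {
  "rows": [
    [255, 0.003, -0.0025, 0.005, 0, 0, 0],
    [255, 0.003, -0.0025, 0.008, 0, 0, 0],
    [255, 0.003, -0.0025, 0.008, 0, 0, 0],
    [255, 0.003, -0.0025, 0.008, 0, 0, 0],
    [255, 0.003, -0.0025, 0.008, 0, 0, 0],
    [255, 0.003, -0.0025, 0.008, 0, 0, 0]
  ]
}}

```text
time: 6.02
position: [0.5289, 0.0523, 0.0897]
orientation: [[0.101, 0.995, -0.002], [0.995, -0.101, 0.0], [0.0, -0.002, -1.0]]
wrist_force: [-0.3, -0.3, -4.5]
finger_gap: 0.0095
grip_force: 68.9
```

Run:
```python
from h import *
go([.5293,.0515,.065],-5.7)
w=snap('wrist','w5')['pixels'];s=snap('scene','s5')['pixels']
o=np.zeros((600,800,3),np.uint8)
o[:240,:800]=cv2.resize(w[260:350,170:470],(800,240),interpolation=cv2.INTER_CUBIC)
o[240:,:800]=cv2.resize(s[275:365,345:545],(800,360),interpolation=cv2.INTER_CUBIC)
cv2.imwrite('pics/c5.png',cv2.convertScaleAbs(o[:,:,::-1],alpha=1.7,beta=15))
```

```text
t 6.0167 shift [-0.0007  0.0005  0.0247] turn [-0.09 -0.01 -0.1 ]
```

View pics/c5.png

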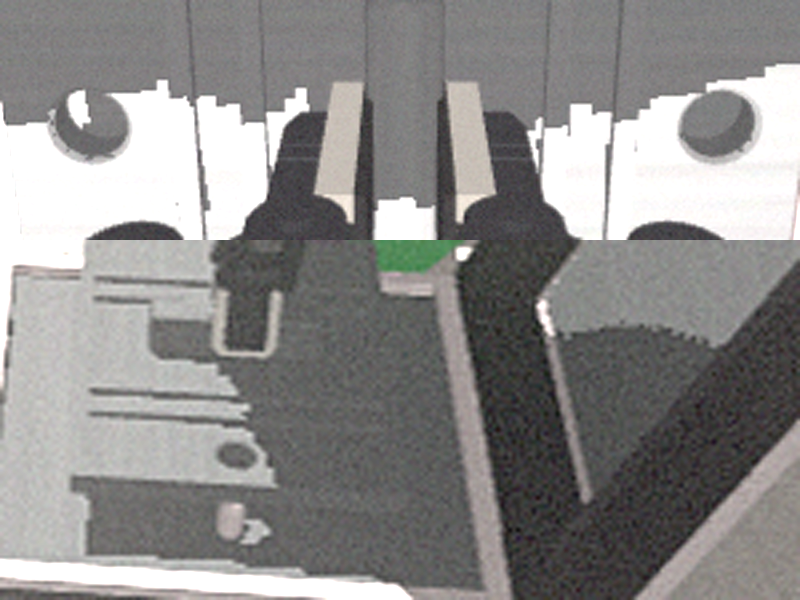

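The hole is at crop (238,456) and the pin at (231,520), with its tip partly hidden behind the plate edge.

Run:
```python
from h import *
g=load('s5');o=robot.get_obs();R=np.array(o['orientation']);p=np.array(o['position']);print(p)
px=lambda x,y:(345+(x+.5)/4-.5,275+(y-240+.5)/4-.5)
h=onz(g,*px(238,456),p[2]-.007)
t=onz(g,*px(231,540),.050)   # base front of pin
t[0]-=.0045
print(h,t,R.T@(t-h), R.T@(onz(g,*px(231,504),.065)-h))
```

```text
[0.52894466 0.0521942  0.0896518 ]
[0.58428286 0.04431676 0.0826518 ] [0.58534251 0.04353589 0.05      ] [-0.00067241  0.00118372  0.03264995] [-0.0012082   0.00424531  0.01764515]
```

Request:
{"fn": "apply_moves", "kwargs": {
  "rows": [
    [255, -0.0008, 0.0005, 0.003, 0, 0, 0],
    [255, -0.0008, 0.0005, 0.006, 0, 0, 0],
    [255, -0.0008, 0.0005, 0.009, 0, 0, 0],
    [255, -0.0008, 0.0005, 0.012, 0, 0, 0],
    [255, -0.0008, 0.0005, 0.014, 0, 0, 0],
    [255, -0.0008, 0.0005, 0.014, 0, 0, 0],
    [255, -0.0008, 0.0005, 0.014, 0, 0, 0]
  ]
}}

```text
time: 6.7
position: [0.5291, 0.0514, 0.0753]
orientation: [[0.101, 0.995, -0.002], [0.995, -0.101, 0.0], [0.0, -0.002, -1.0]]
wrist_force: [0.4, -0.4, -3.9]
finger_gap: 0.0097
grip_force: 68.9
```

Request:
{"fn": "apply_moves", "kwargs": {
  "rows": [
    [255, 0, 0, 0.002, 0, 0, 0],
    [255, 0, 0, 0.004, 0, 0, 0],
    [255, 0, 0, 0.006, 0, 0, 0],
    [255, 0, 0, 0.008, 0, 0, 0],
    [255, 0, 0, 0.0095, 0, 0, 0],
    [255, 0, 0, 0.0095, 0, 0, 0],
    [255, 0, 0, 0.0095, 0, 0, 0]
  ]
}}

```text
time: 7.28
position: [0.5292, 0.0514, 0.066]
orientation: [[0.101, 0.995, -0.002], [0.995, -0.101, 0.0], [0.0, -0.002, -1.0]]
wrist_force: [-0.3, 0.9, -3.7]
finger_gap: 0.0103
grip_force: 68.9
```

Request:
{"fn": "apply_moves", "kwargs": {
  "rows": [
    [255, 0, 0, 0.0005, 0, 0, 0],
    [255, 0, 0, 0.001, 0, 0, 0],
    [255, 0, 0, 0.0015, 0, 0, 0],
    [255, 0, 0, 0.0015, 0, 0, 0],
    [255, 0, 0, 0.0015, 0, 0, 0]
  ]
}}

```text
time: 7.7
position: [0.5293, 0.0514, 0.065]
orientation: [[0.101, 0.995, -0.001], [0.995, -0.101, 0.0], [-0.0, -0.001, -1.0]]
wrist_force: [-2.0, -0.3, 4.1]
finger_gap: 0.0099
grip_force: 70.1
```

Request:
{"fn": "apply_moves", "kwargs": {
  "rows": [
    [200, 0, 0, 0, 0, 0, 0],
    [180, 0, 0, 0, 0, 0, 0],
    [160, 0, 0, 0, 0, 0, 0],
    [160, 0, 0, 0, 0, 0, 0],
    [160, 0, 0, 0, 0, 0, 0]
  ]
}}

```text
time: 8.12
position: [0.5293, 0.0514, 0.0646]
orientation: [[0.101, 0.995, -0.002], [0.995, -0.101, 0.0], [0.0, -0.002, -1.0]]
wrist_force: [-0.3, -0.2, -1.6]
finger_gap: 0.0322
grip_force: 0.0
```

Request:
{"fn": "apply_moves", "kwargs": {
  "rows": [
    [160, 0, 0, -0.01, 0, 0, 0],
    [160, 0, 0, -0.03, 0, 0, 0],
    [160, 0, 0, -0.07, 0, 0, 0],
    [160, 0, 0, -0.11, 0, 0, 0],
    [160, 0, 0, -0.15, 0, 0, 0],
    [160, 0, 0, -0.19, 0, 0, 0],
    [160, 0, 0, -0.23, 0, 0, 0],
    [160, 0, 0, -0.25, 0, 0, 0],
    [160, 0, 0, -0.25, 0, 0, 0],
    [160, 0, 0, -0.25, 0, 0, 0]
  ]
}}

```text
time: 8.95
position: [0.5299, 0.0515, 0.3165]
orientation: [[0.101, 0.995, 0.001], [0.995, -0.101, 0.0], [0.0, 0.001, -1.0]]
wrist_force: [0.1, 0.2, -1.5]
finger_gap: 0.0316
grip_force: 0.0
```

Run:
```python
from h import *
s=snap('scene','s6')['pixels'];w=snap('side','d6')['pixels'];o=robot.get_obs();print(o['position'])
o=np.zeros((600,800,3),np.uint8)
o[:300,:800]=cv2.resize(w[240:390,20:420],(800,300),interpolation=cv2.INTER_CUBIC)
o[300:,:800]=cv2.resize(s[180:390,330:600],(800,300),interpolation=cv2.INTER_CUBIC) if 0 else cv2.resize(s[270:390,330:650],(800,300),interpolation=cv2.INTER_CUBIC)
cv2.imwrite('pics/c6.png',cv2.convertScaleAbs(o[:,:,::-1],alpha=1.5,beta=15))
h=np.array([.5295,.0495,.05])
a=np.radians(84.4);x=np.array([np.cos(a),np.sin(a),0])
e=h+.201*x+[0,0,.007+.147];print('edge',e,x)
go(e+.06*x+[0,0,.09],-5.7); go(e+.06*x-[0,0,.022],-5.7); go(e+.0*x-[0,0,.022],-5.7)
```

```text
[0.52913543 0.05127979 0.31423255]
edge [0.54911416 0.24954071 0.204     ] [0.0975829 0.9952274 0.       ]
t 9.05 shift [ 0.2593 -0.0003  0.0202] turn [-0.14  0.01 -0.09]
t 9.05 shift [ 0.2593 -0.      0.1322] turn [-0.14  0.01 -0.09]
t 9.05 shift [0.1993 0.0002 0.1322] turn [-0.14  0.01 -0.09]
```

View pics/c6.png

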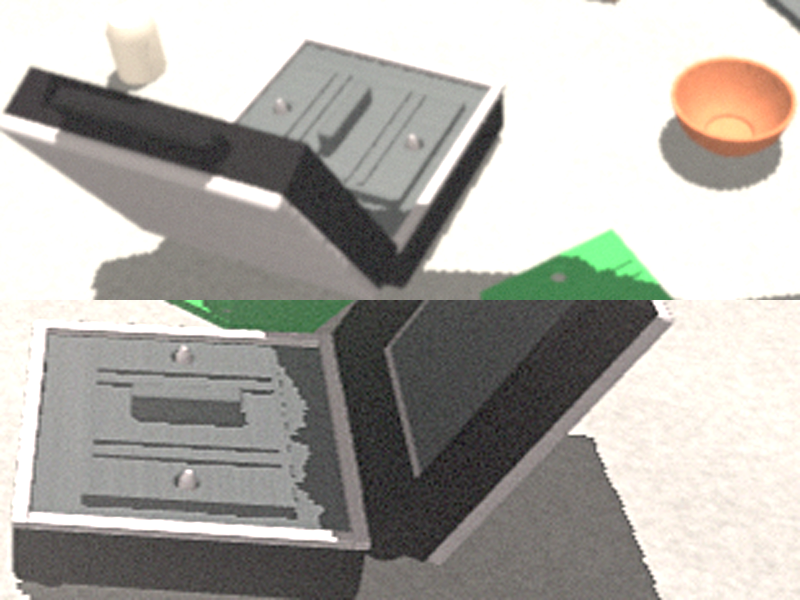

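The plate is seated flat inside the rim, with both pins showing through its holes. Now I'll go over the lid and down behind it with the fingers shut.

Request:
{"fn": "apply_moves", "kwargs": {
  "rows": [
    [255, 0.04, 0, 0, 0, 0, 0],
    [255, 0.08, 0, 0, 0, 0, 0],
    [255, 0.12, 0, 0, 0, 0, 0],
    [255, 0.16, 0, 0, 0, 0, 0],
    [255, 0.2, 0, 0, 0, 0, 0],
    [255, 0.24, 0, 0, 0, 0, 0],
    [255, 0.27, 0, 0, 0, 0, 0],
    [255, 0.27, 0, 0, 0, 0, 0],
    [255, 0.27, 0, 0, 0, 0, 0],
    [255, 0.27, 0, 0, 0, 0, 0]
  ]
}}

```text
time: 9.88
position: [0.5566, 0.3193, 0.3133]
orientation: [[0.101, 0.995, -0.004], [0.995, -0.101, -0.001], [-0.001, -0.003, -1.0]]
wrist_force: [1.0, -0.5, 0.1]
finger_gap: 0.0001
grip_force: 0.0
```

Request:
{"fn": "apply_moves", "kwargs": {
  "rows": [
    [255, 0, 0, 0.03, 0, 0, 0],
    [255, 0, 0, 0.06, 0, 0, 0],
    [255, 0, 0, 0.09, 0, 0, 0],
    [255, 0, 0, 0.11, 0, 0, 0],
    [255, 0, 0, 0.125, 0, 0, 0],
    [255, 0, 0, 0.132, 0, 0, 0],
    [255, 0, 0, 0.132, 0, 0, 0],
    [255, 0, 0, 0.132, 0, 0, 0]
  ]
}}

```text
time: 10.55
position: [0.5571, 0.3193, 0.1831]
orientation: [[0.102, 0.995, -0.001], [0.995, -0.102, 0.0], [-0.0, -0.001, -1.0]]
wrist_force: [-0.2, -0.3, 1.6]
finger_gap: 0.0
grip_force: 0.0
```

Run:
```python
from h import *
e=np.array([.5491,.2495,.204]);a=np.radians(84.4);x=np.array([np.cos(a),np.sin(a),0])
h=e-.111*x-[0,0,.147]
for th in(2,1.8,1.57,1.4,1.3,1.2):
    q=h+x*(-.18*np.cos(th)+.04*np.sin(th)+.011)+[0,0,.18*np.sin(th)+.04*np.cos(th)-.025];go(q,-5.7)
```

```text
t 10.55 shift [-0.0589 -0.0009  0.0041] turn [-0.08  0.   -0.16]
t 10.55 shift [-0.0904 -0.0007 -0.0151] turn [-0.08  0.   -0.16]
t 10.55 shift [-0.1304 -0.0006 -0.0289] turn [-0.08  0.   -0.16]
t 10.55 shift [-0.1614 -0.0005 -0.0331] turn [-0.08  0.   -0.16]
t 10.55 shift [-0.1798 -0.0004 -0.033 ] turn [-0.08  0.   -0.16]
t 10.55 shift [-0.1982 -0.0003 -0.0311] turn [-0.08  0.   -0.16]
```

Request:
{"fn": "apply_moves", "kwargs": {
  "rows": [
    [255, -0.025, 0, 0.003, 0, 0, 0],
    [255, -0.045, 0, 0.003, 0, 0, 0],
    [255, -0.055, 0, 0.003, 0, 0, 0],
    [255, -0.061, 0, 0.002, 0, 0, 0],
    [255, -0.067, 0, -0.001, 0, 0, 0],
    [255, -0.073, 0, -0.005, 0, 0, 0],
    [255, -0.079, 0, -0.009, 0, 0, 0],
    [255, -0.085, 0, -0.012, 0, 0, 0],
    [255, -0.091, 0, -0.015, 0, 0, 0]
  ]
}}

```text
time: 11.3
position: [0.5474, 0.2295, 0.1982]
orientation: [[0.1, 0.995, -0.001], [0.995, -0.1, 0.001], [0.0, -0.002, -1.0]]
wrist_force: [1.0, 1.6, 2.7]
finger_gap: 0.0002
grip_force: 1.5
```

Request:
{"fn": "apply_moves", "kwargs": {
  "rows": [
    [255, -0.006, 0, -0.003, 0, 0, 0],
    [255, -0.012, 0, -0.005, 0, 0, 0],
    [255, -0.018, 0, -0.007, 0, 0, 0],
    [255, -0.024, 0, -0.009, 0, 0, 0],
    [255, -0.03, 0, -0.011, 0, 0, 0],
    [255, -0.036, 0, -0.013, 0, 0, 0],
    [255, -0.042, 0, -0.014, 0, 0, 0],
    [255, -0.048, 0, -0.015, 0, 0, 0],
    [255, -0.054, 0, -0.016, 0, 0, 0]
  ]
}}

```text
time: 12.05
position: [0.542, 0.1751, 0.2136]
orientation: [[0.101, 0.995, -0.002], [0.995, -0.101, 0.0], [-0.0, -0.002, -1.0]]
wrist_force: [-0.3, 0.7, 1.6]
finger_gap: 0.0002
grip_force: 0.6
```

Run:
```python
from h import *
g=snap('scene','s7');cv2.imwrite('pics/c7.png',g['pixels'][120:420,280:640,::-1])
```

```text
(no output)
```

View pics/c7.png

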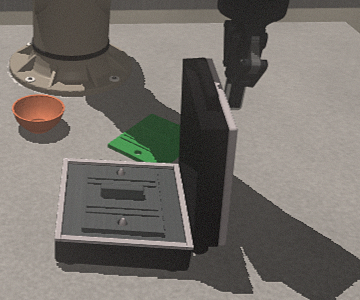

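The lid is now about upright, with the fingers at its outer face near the top edge at crop (237,105). I'll continue slowly.

Request:
{"fn": "apply_moves", "kwargs": {
  "rows": [
    [255, -0.006, 0, -0.001, 0, 0, 0],
    [255, -0.012, 0, -0.002, 0, 0, 0],
    [255, -0.018, 0, -0.002, 0, 0, 0],
    [255, -0.024, 0, -0.002, 0, 0, 0],
    [255, -0.03, 0, -0.002, 0, 0, 0],
    [255, -0.036, 0, -0.002, 0, 0, 0],
    [255, -0.042, 0, -0.001, 0, 0, 0]
  ]
}}

```text
time: 12.68
position: [0.5379, 0.1333, 0.2146]
orientation: [[0.101, 0.995, -0.002], [0.995, -0.101, 0.0], [0.0, -0.002, -1.0]]
wrist_force: [0.4, -0.2, 0.6]
finger_gap: 0.0004
grip_force: 0.1
```

Run:
```python
from h import *
import time
a=grab_frame('scene')['pixels'];b=grab_frame('scene')['pixels'];p=load('s7')['pixels']
d=lambda x,y:int((cv2.absdiff(x,y)[120:420,330:640].max(2)>40).sum())
print(d(a,b),d(a,p),robot.get_obs()['wrist_force'],robot.get_obs()['position'])
```

```text
1548 17285 [-0.59912837 -0.50781202 -1.08928651] [0.53776919 0.13253704 0.2143098 ]
```

The lid is moving by itself while the arm stands still. I'll back away and wait.

Request:
{"fn": "apply_moves", "kwargs": {
  "rows": [
    [255, 0, 0, 0, 0, 0, 0],
    [255, 0.01, 0, -0.01, 0, 0, 0],
    [255, 0.02, 0, -0.03, 0, 0, 0],
    [255, 0.03, 0, -0.05, 0, 0, 0],
    [255, 0.04, 0, -0.08, 0, 0, 0],
    [255, 0.04, 0, -0.1, 0, 0, 0],
    [255, 0.04, 0, -0.1, 0, 0, 0],
    [255, 0.04, 0, -0.1, 0, 0, 0],
    [255, 0.04, 0, -0.1, 0, 0, 0],
    [255, 0.04, 0, -0.1, 0, 0, 0]
  ]
}}

```text
time: 13.62
position: [0.5417, 0.1738, 0.3138]
orientation: [[0.101, 0.995, -0.003], [0.995, -0.101, -0.0], [-0.0, -0.003, -1.0]]
wrist_force: [0.3, 0.3, -1.2]
finger_gap: 0.0003
grip_force: 0.0
```

Request:
{"fn": "apply_moves", "kwargs": {
  "rows": [
    [255, 0, 0, 0, 0, 0, 0],
    [255, 0, 0, 0, 0, 0, 0],
    [255, 0, 0, 0, 0, 0, 0],
    [255, 0, 0, 0, 0, 0, 0],
    [255, 0, 0, 0, 0, 0, 0],
    [255, 0, 0, 0, 0, 0, 0],
    [255, 0, 0, 0, 0, 0, 0],
    [255, 0, 0, 0, 0, 0, 0],
    [255, 0, 0, 0, 0, 0, 0],
    [255, 0, 0, 0, 0, 0, 0]
  ]
}}

```text
time: 14.45
position: [0.542, 0.1737, 0.3145]
orientation: [[0.101, 0.995, -0.002], [0.995, -0.101, 0.0], [0.0, -0.002, -1.0]]
wrist_force: [-0.7, -0.1, 0.2]
finger_gap: -0.0002
grip_force: 0.0
```

Run:
```python
from h import *
a=snap('scene','s8')['pixels'];b=grab_frame('scene')['pixels']
print(int((cv2.absdiff(a,b).max(2)>40).sum()),robot.get_obs()['wrist_force'])
```

```text
0 [ 0.27281008 -0.68675742 -0.11892331]
```

View pics/s8.png

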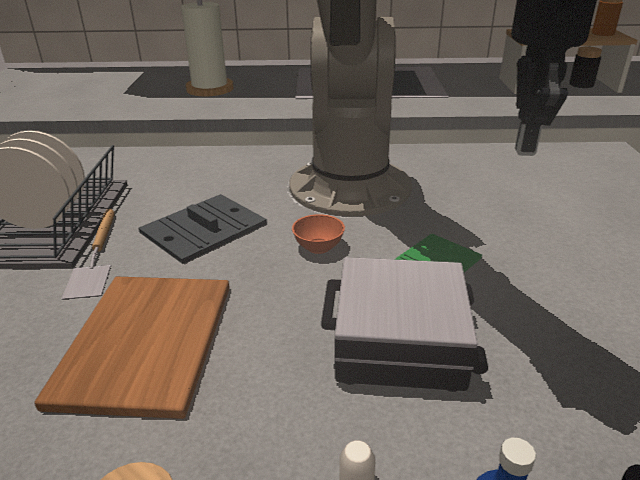

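The lid is fully shut on the press at (405,320), the arm is clear, and the other things are where they were.

```bash
python3 -c "
from plant import ticket
print(ticket.sign_off())"
```

```text
the job is handed in; nothing more can be done
None
```

The grill plate is seated flush over both pins in the press, the lid swung fully shut by itself, nothing else on the worktop was moved, and the job was handed in at about 14.5 s of the allowed 69 s.

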